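# Press a threaded bush home in a brush-hanger plate

### The arm

A 7-joint arm with a two-finger parallel gripper is mounted at the origin on a cart in front of the work surface, level with it; the furniture and walls round the work are solid. World frame = base frame: x ahead of the robot, y to its left, z up, the work surface at z = 0. Lengths are in m, angles in rad, forces in N, time in s.
With the tool pointing down it reaches from about 0.4 to 0.85 m from the base axis. Payload 6.9 kg.
Tool frame: the origin (TCP) lies between the finger pads, 19 mm behind the fingertips; this is the grasp point; z points along the fingers, y is the line along which they close (so a half turn about z gives the same grasp; the last joint's range is limited). The gripper opens to 85 mm and grips with 20 to 120 N. Pads are 22 mm wide; open, the fingers measure 114 mm over their backs; the gripper's body (76 mm by 85 mm) begins 54 mm behind the grasp point. The pads swing forward as they close: fully open they stand 13 mm farther back than shut.
Start: joints at [-1.105, 0.507, -0.238, 1.5, 0.126, 1.149, -0.155], TCP at [0.22, 0.585, 0.25] pointing down, gripper open.
Joint ranges: [-3.08, 3.08], [-0.24, 2.05], [-1.43, 1.35], [0, 2.5], [-1.52, 4.66], [0.17, 1.96], [-2.89, 2.89]. Speed limits (rad/s): [2.39, 2.39, 3.14, 3.14, 3.14, 3.14, 3.14].

### API

Orientations are given as a unit quaternion [w, x, y, z].
In Python, from workcell import env, eyes gives the robot as it stands.
- The arm moves only by the tool drive_tool, never from a script. Its argument "moves" is a list of rows, each an object of numbers: "wx", "wy", "wz": the turn, a rotation vector about the world's x, y, z in degrees; "tx", "ty", "tz": the shift along the world's x, y, z in m; "jaw": the closure, from -1 (fully open) to 1 (shut). In form: [{"wx": .., "wy": .., "wz": .., "tx": .., "ty": .., "tz": .., "jaw": ..}, ...]. A call has 1 to 20 rows; each row is the pose to reach, as a shift and turn from the pose commanded when the call began; what a row does not reach only later rows make up. A row lasts 1/8 s, in which the tool goes at most 62.5 mm and 10.7 degrees, less where a joint would pass 70% of its speed; a pose out of reach is approached as far as the arm can. A call with a gripper value outside its range is refused whole. The fingers move at their own pace and stop on an object; the grip force is fixed at half the most. Time passes only in rows, so rows that repeat a pose let the fingers close. It gives the time, the measured TCP pose, the force, the opening and the grip force at its end, in the units of the state.
- env.sense(): the state, without advancing time (a new reading comes with each control period).
- eyes.snapshot(name): name is "side" or "top"; returns the picture (384x512x3 uint8, red, green, blue); there is no depth.
- eyes.camera_params(name): a dict with "fx", "fy", "cx", "cy" (pixels), "D" ([k1, k2, p1, p2, k3] as OpenCV has them; the pictures are not rectified), "R" (3x3) and "t" (3): a world point X has camera coordinates R X + t. Camera axes: x right, y down, z forward; pixel columns grow to the right and rows downward; lengths in m; the calibration is good to about 2 mm. A picture is of the moment at which its call begins. camera_params takes no time and is no camera call.
- env.sign_off(): hands the job in; it is judged then, once.
The state is a dict: "time_s": time; "qpos": joint angles; "joint_vel": joint speeds; "joint_efforts": joint torques, N m; "eef_pos": TCP position; "ee_rot": TCP orientation; "ft_force": force on the tool from outside, world axes, zero at the start; "torque": the same for the moment, N m; "opening": finger opening in m; "finger_force": force on a finger pad.
Only numpy, scipy, OpenCV 4.12 (cv2) and the standard library are available. Lean on these libraries where they do the work, as an engineer would, in place of code of your own. Each camera call takes 0.05 s, during which the arm holds its last target. There are 200 camera calls.

### The job

The brass bush in the hanger plate has only been started in its hole. Slide the plate along the press bed, keeping it flat on the bed, until the bush is centred under the nose of the press ram, then push the press's paddle lever down to its stop so that the ram presses the bush fully home, and let the lever come all the way back up. Leave the plate lying there with the bush still centred under the nose, and do not disturb the brush, the glue bottle or the height gauge.

Things in the scene. Friction and masses are not known exactly. Their poses are not given: they have to be found in the camera images.
- press: small grey bench press fixed to the bench. Origin on the bench, straight below the ram's axis. +x: towards its column (front face 53 mm behind the ram's axis, 50 mm wide). Dark flat steel bed: top 22 mm above the bench, x -51 to +49, y -163 to +51 mm; work is fed along it from the -y side. Round head on the axis of the nose: 42 mm across, underside 80 mm above the bench.
- nose (a point): centre of the flat lower face (14 mm across) of the steel ram, the tool tip; at rest it is 48.5 mm above the bench, and it comes straight down 16 mm as the lever is pressed to its stop, and no farther.
- plate: loose flat aluminium hanger plate on the bed, 48 mm wide (x), 8 mm thick, 0.12 to 0.24 kg. Origin: underside, on the bush's axis. Rounded end (radius 24 mm) round the bush; straight parallel sides to y -141 mm, where a slot 26 wide, 37 mm long is open to the end. Good grip: across its width at y -95 mm, which keeps the gripper clear of the head when the bush is under the nose.
- bush_top (a point): centre of the top face of the round brass bush in the rounded end of the plate: flange 15 mm across, 2.5 mm thick, dark threaded hole. At first the flange stands 5 mm clear of the plate and this point 15.5 mm above the bed; pressed home, 10.5 mm above the bed. The bush resists with about 22 N and stays where it is pushed.
- bush (a joint): how far the bush has been pressed in: 0 as started, 0.005 m fully home (flange on the plate).
- paddle (a point): centre of the top face of the palm paddle, a black rubber-topped pad 48 x 44 mm at the front (press -x) end of the lever. At rest 118 mm in front of the ram's axis and 210 mm above the bench; at the stop 57 mm lower and 10 mm farther out. At rest its face leans 0.25 rad towards the column, at the stop it is nearly level.
- press_lever (a joint): angle of the lever about its hinge (level, along the press's y; 52 mm behind the ram's axis, 150 mm above the bench; 181 mm from the paddle point): 0 up at rest, 0.32 rad down at the stop. The paddle takes about 2 N at first, about 12 N at the stop with the bush under the ram; a spring lifts it again when let go.
- brush: finished shaving brush standing upright, 68 x 64 x 122 mm, bystander; origin at its underside.
- bottle: white glue bottle with an orange cap, 54 mm across, 161 mm tall, bystander; origin at its underside.
- gauge: small steel notched plate on a foot, 34 x 50 x 83 mm, bystander; origin at its underside.

How it is judged:
On the way, in this order (a step that is already met when the one before it is completed fails the run):
1. the bush, still standing proud, is centred under the nose of the ram (within 4 mm) (horizontal distance between bush_top and nose below 0.004 m and value of joint bush below 0.0015 m and value of joint press_lever below 0.04 rad), for 0.3 s.
2. the lever is down at its stop (within 0.02 rad) and has pressed the bush home (within 0.7 mm), still centred within 4 mm (value of joint press_lever above 0.3 rad and value of joint bush above 0.0043 m and horizontal distance between bush_top and nose below 0.004 m), for 0.1 s.
At the end, for the whole second after the job is handed in: The bush is fully home in the plate (within 0.7 mm), the lever is back up (within 0.03 rad), and the plate lies flat and still on the bed with the bush within 5 mm of the nose's axis (value of joint press_lever below 0.03 rad and value of joint bush above 0.0043 m and horizontal distance between bush_top and nose below 0.005 m and angle between plate's own z axis and vertical below 0.04 rad and linear speed of plate below 0.01 m/s); the robot touches nothing.
It fails at once if the plate is lifted off the bed instead of being slid (more than 15 mm, or tilted more than 0.2 rad) (height (world z) of plate above 0.037 m or angle between plate's own z axis and vertical above 0.2 rad).
It fails at once if the brush, glue bottle or height gauge is moved by more than 20 mm (distance of any of brush, bottle, gauge from where it was at the start of the episode above 0.02 m).
It also fails if it takes over 54 s, if anything falls off the work surface, if the arm or the gripper's body presses on something with over 40 N, if the wrist force passes 120 N, or if a joint passes its speed limit or range.

## Working session

There is one attempt and no reset: what is moved stays moved. The work goes in short steps, Python scripts to look and compute and a tool call to move; the robot and the scene stay as the last step left them, time stands still between calls to the robot, and variables do not carry over. Pictures are saved under pics/ and viewed, at most 10 in all, crops included, and the job is handed in when it is done.

Besides the shell and the picture viewer there is one more tool, called after "Request:" by a JSON object that holds its "op" and its "data". drive_tool: Moves the arm, as the interface text tells. Its arguments: {"type":"object","properties":{"moves":{"type":"array","items":{"type":"object","properties":{"wx":{"type":"number"},"wy":{"type":"number"},"wz":{"type":"number"},"tx":{"type":"number"},"ty":{"type":"number"},"tz":{"type":"number"},"jaw":{"type":"number"}}}}},"required":["moves"]}

```bash
mkdir -p pics; cat > h.py <<'E'
import numpy as np, cv2
from workcell import env, eyes
def cam(n):
    p=eyes.camera_params(n); K=np.array([[p['fx'],0,p['cx']],[0,p['fy'],p['cy']],[0,0,1.]])
    return K,np.array(p['D'],float),np.array(p['R']),np.array(p['t'])
def ray(n,uv):
    K,D,R,t=cam(n); q=cv2.undistortPoints(np.array(uv,float).reshape(-1,1,2),K,D).reshape(-1,2)
    return -R.T@t,np.c_[q,np.ones(len(q))]@R
def onz(n,uv,z):
    o,d=ray(n,uv); return o+d*((z-o[2])/d[:,2])[:,None]
def proj(n,X):
    K,D,R,t=cam(n); return cv2.projectPoints(np.array(X,float).reshape(-1,3),cv2.Rodrigues(R)[0],t,K,D)[0].reshape(-1,2)
def tri(a,ua,b,ub):
    oa,da=ray(a,ua);ob,db=ray(b,ub);da=da[0];db=db[0]
    s=np.linalg.lstsq(np.c_[da,-db],ob-oa,rcond=None)[0]
    p,q=oa+s[0]*da,ob+s[1]*db; return (p+q)/2,np.linalg.norm(p-q)
def snap(n,f):
    im=cv2.cvtColor(eyes.snapshot(n),cv2.COLOR_RGB2BGR); cv2.imwrite('pics/'+f+'.png',im); return im
E
python3 - <<'E'
from h import *
for n in('side','top'):
    im=snap(n,n+'0'); K,D,R,t=cam(n); print(n,K[0,0],-R.T@t,R[2])
    cv2.imwrite(f'pics/{n}0b.png',cv2.resize(im,(800,600),interpolation=cv2.INTER_CUBIC))
s=env.sense();print(s['eef_pos'],s['ee_rot'],s['opening'],s['time_s'])
E
```

```text
side 380.1041977955106 [0.40439724 1.16143957 0.71124791] [ 0.08556434 -0.8682402  -0.48871024]
top 494.09625286951865 [0.1811828  0.17048735 1.61520112] [ 0.2001688  -0.0115092  -0.97969382]
[0.21997217 0.58456376 0.24920564] [-1.37899063e-04  1.78937547e-01  9.83860092e-01 -8.08400099e-04] 0.08553740845972051 0.1
```

View pics/side0b.png

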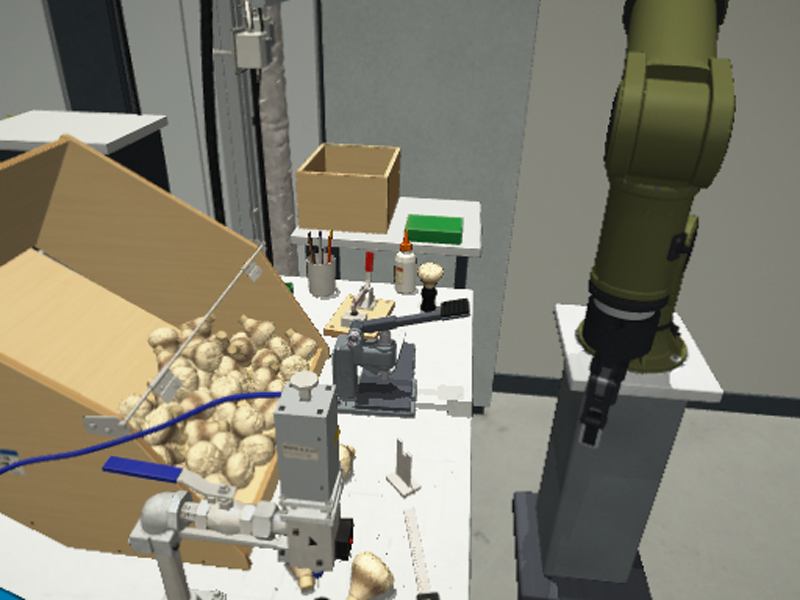

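View pics/top0b.png

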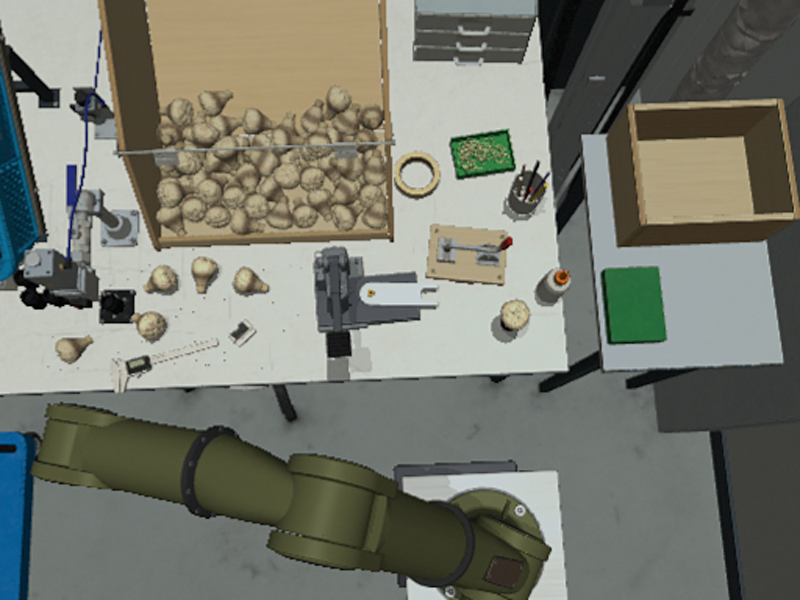

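The side view shows the press with its paddle lever at about (455,308), and the brush and bottle behind it. The top view shows the press at about (340,290), the plate with its bush at (370,293) and slot at (435,293), and the paddle at (339,343). I'll crop in for detail.

```bash
python3 - <<'E'
from h import *
t=cv2.imread('pics/top0.png')[150:250,190:300]; s=cv2.imread('pics/side0.png')[180:275,200:310]
a=cv2.resize(t,None,fx=5,fy=5,interpolation=cv2.INTER_CUBIC);cv2.imwrite('pics/tc.png',a)
b=cv2.resize(s,None,fx=6,fy=6,interpolation=cv2.INTER_CUBIC);cv2.imwrite('pics/sc.png',b)
T=cv2.imread('pics/top0.png');hsv=cv2.cvtColor(T,cv2.COLOR_BGR2HSV)
for uv,z in(((236.5,187.5),.0375),((279,188),.03),((217,220),.21),((217,166),.1)):print(uv,onz('top',[uv],z)[0])
E
```

```text
(236.5, 187.5) [0.52697126 0.21075226 0.0375    ]
(279, 188) [0.52125886 0.07159544 0.03      ]
(217, 220) [0.39600107 0.26553133 0.21      ]
(217, 166) [0.58540585 0.26846717 0.1       ]
```

View pics/tc.png

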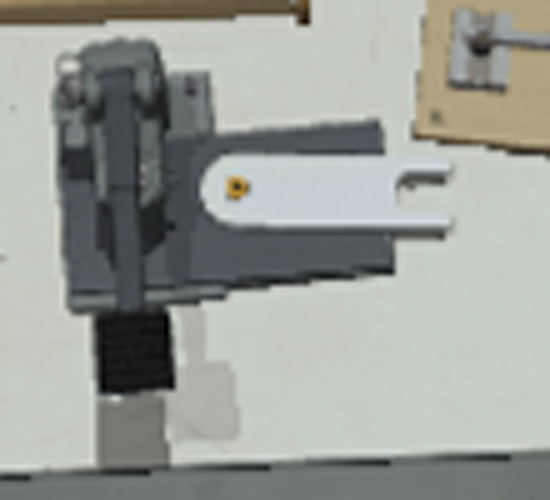

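View pics/sc.png

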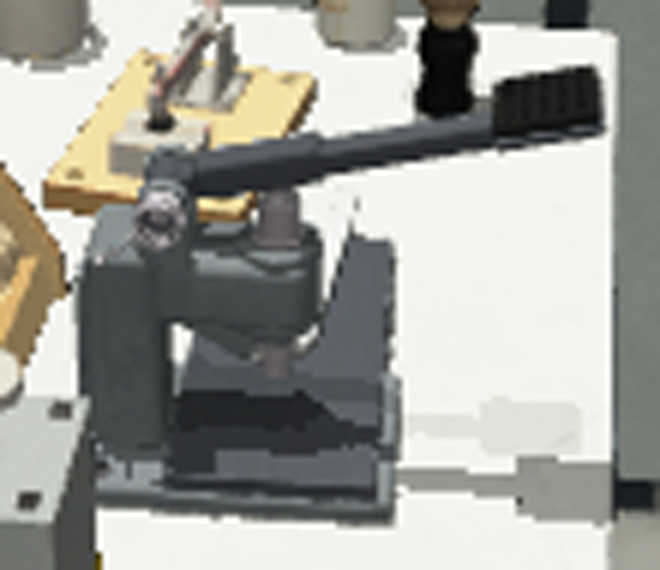

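Top crop (x5): the bush is at (237,187), the bed's -y end corners are at (381,119) and (394,273), and the paddle is centred at (133,353). Side crop (x6): the nose is at about (276,374) and the paddle face at about (548,100).

```bash
python3 - <<'E'
from h import *
T=cv2.imread('pics/top0.png');H=cv2.cvtColor(T,cv2.COLOR_BGR2HSV)
c=lambda u,v:[190+(u+.5)/5-.5,150+(v+.5)/5-.5]
s=lambda u,v:[200+(u+.5)/6-.5,180+(v+.5)/6-.5]
b=onz('top',[c(381,119),c(394,273)],.022);print('bed end',b,np.linalg.norm(b[0]-b[1]))
ex=b[0]-b[1];yaw0=np.arctan2(ex[1],ex[0])
pd,g=tri('top',c(133,353),'side',s(549,99));print('paddle tri',pd,g, 'onz',onz('top',[c(133,353)],.21)[0])
ps=onz('top',[c(93,318),c(165,313),c(175,387),c(100,393)],.21);print('pad corners',ps.round(4).tolist())
# bed long edges
l1=onz('top',[c(220,134),c(381,119),c(230,297),c(394,273)],.022);print('edges',l1.round(4).tolist())
def ang(p):return np.degrees(np.arctan2(p[0],-p[1]))
print('yaw end',np.degrees(yaw0),'long',-np.degrees(np.arctan2(*(l1[1]-l1[0])[:2]))+180,-np.degrees(np.arctan2(*(l1[3]-l1[2])[:2]))+180)
for y in(yaw0,np.radians(-7.)):
  e=np.array([np.cos(y),np.sin(y),0]);f=np.array([-e[1],e[0],0]);m=(b[0]+b[1])/2
  print('origin',m+e*.001+f*.163,'paddle->axis',ps.mean(0)+.118*e)
print('nose side',onz('side',[s(276,375)],.0485)[0])
# bush
m=cv2.inRange(H,(8,120,80),(35,255,255));m[:,:225]=0;m[:,250:]=0;m[:175]=0;m[200:]=0
yx=np.argwhere(m);print('bush px',yx.mean(0)[::-1],len(yx),onz('top',[yx.mean(0)[::-1]],.0375)[0])
# plate
roi=H[170:205,225:285];print(roi[10,20],H[180,260],H[215,290],H[165,260])
d=np.abs(T.astype(int)-T[186,256]).sum(2)
print(T[186,256],T[186,285])
np.set_printoptions(linewidth=220)
for u in(240,246,252,258,264):print(u,H[174:202,u,2])
print(H[187,222:245,2])
E
```

```text
bed end [[0.5742863  0.11234641 0.022     ]
 [0.4701309  0.10859839 0.022     ]] 0.10422281465273436
paddle tri [0.39598859 0.26812621 0.2060328 ] 0.00026170089422603276 onz [0.39551529 0.26784077 0.21      ]
pad corners [[0.4168, 0.2903, 0.21], [0.418, 0.2488, 0.21], [0.3749, 0.2443, 0.21], [0.3732, 0.2873, 0.21]]
edges [[0.5684, 0.2195, 0.022], [0.5743, 0.1123, 0.022], [0.4586, 0.2165, 0.022], [0.4701, 0.1086, 0.022]]
yaw end 2.060894572683541 long 3.1487161504110475 6.112821819735615
origin [0.51734621 0.27340293 0.022     ] paddle->axis [0.51364408 0.27193735 0.21      ]
origin [0.54306585 0.27213555 0.022     ] paddle->axis [0.51284085 0.25331329 0.21      ]
nose side [0.51559873 0.279917   0.0485    ]
bush px [237.         187.22222222] 9 [0.52783323 0.20908831 0.0375    ]
[ 99  17 106] [110  24  65] [ 60  11 207] [ 47  11 203]
[210 207 198] [194 203 198]
240 [206 181 118  87  89  86 113 192 210 207 208 212 200 191 199 210 211 211 210 212 190 105  76  90  91  90  88  89]
246 [206 164 105  87  90  88 107 190 210 206 207 206 207 209 209 210 210 212 209 210 216 133  80  90  92  93  89  90]
252 [186 118  85  89  91  90  77 186 211 207 208 208 207 209 211 210 209 211 210 211 217 127  77  90  90  89  88  92]
258 [152  95  87  90  91  90  72 187 210 207 209 209 209 209 210 209 210 211 211 212 218 125  76  91  90  91  91  93]
264 [108  86  87  90  91  89  82 188 210 207 209 210 211 210 210 210 209 210 211 213 218 124  72  91  91  90  91  91]
[ 76  59  61  68  73  74  85  83 183 209 207 208 211 201 140  56 147 129 191 213 210 210 210]
```

```bash
python3 - <<'E'
from h import *
T=cv2.imread('pics/top0.png');V=cv2.cvtColor(T,cv2.COLOR_BGR2GRAY).astype(float)
def cross(a,lo,hi,level): # first crossing of level in 1-D profile between lo and hi
    for i in range(lo,hi):
        if (a[i]-level)*(a[i+1]-level)<=0 and a[i]!=a[i+1]: return i+(level-a[i])/(a[i+1]-a[i])
def fit(P):
    P=np.array(P)[:,:2];c=np.median(P,0);vx,vy,x,y=cv2.fitLine(P.astype(np.float32),cv2.DIST_HUBER,0,.001,.001).ravel()
    r=(P-[x,y])@[-vy,vx];return np.array([x,y]),np.degrees(np.arctan2(vy,vx)),abs(r).max()
A=[];B=[];C=[];D=[];E=[]
for u in range(236,262):
    A.append((u,cross(V[:,u],168,181,145)))
for u in range(240,262): 
    v=cross(V[:,u],197,212,145);D.append((u,v))
for v in list(range(178,180))+list(range(198,203)): C.append((cross(V[v],260,280,145),v))
for v in range(176,204): 
    if not 179<v<197: E.append((cross(V[v],262,285,145),v))
up=[(u,cross(V[:,u],178,184,150)) for u in range(240,264)]
dn=[(u,cross(V[:,u],192,198,150)) for u in range(240,264)]
for n,L,z in(('bed+x',A,.022),('bed-x',D,.022),('bedend',E,.022),('pl+x',up,.03),('pl-x',dn,.03)):
    L=[p for p in L if None not in p]
    print(n,len(L),L[0],L[-1],fit(onz('top',L,z)))
tip=cross(V[187],227,232,145);print('tip',onz('top',[(tip,187.5)],.03))
# paddle dark mask
m=(V<45).astype(np.uint8);m[:209]=0;m[232:]=0;m[:,:205]=0;m[:,230:]=0
M=cv2.moments(m,True);c=(M['m10']/M['m00'],M['m01']/M['m00']);print('pad',c,M['m00'],cv2.minAreaRect(np.argwhere(m)[:,::-1].astype(np.float32)),onz('top',[c],.208))
np.set_printoptions(linewidth=220)
print(V[207:232:2,206:228].astype(int))
S=cv2.cvtColor(cv2.imread('pics/side0.png'),cv2.COLOR_BGR2GRAY)
print(S[228:248,236:258].astype(int))
E
```

```text
bed+x 26 (236, np.float64(176.05084745762713)) (261, np.float64(173.92424242424244)) (array([0.57137406, 0.17025205], dtype=float32), np.float32(-87.27246), np.float64(0.0008374813096665291))
bed-x 22 (240, np.float64(207.63888888888889)) (261, np.float64(205.41095890410958)) (array([0.4651581, 0.1655345], dtype=float32), np.float32(-85.92168), np.float64(0.001121504718698045))
bedend 11 (np.float64(266.3888888888889), 176) (np.float64(268.63392857142856), 203) (array([0.5135567 , 0.10880924], dtype=float32), np.float32(2.5753796), np.float64(0.03409812622772671))
pl+x 24 (240, np.float64(180.49367088607596)) (263, np.float64(180.67592592592592)) (array([0.5494465 , 0.15522267], dtype=float32), np.float32(87.017075), np.float64(0.00028424512398058185))
pl-x 24 (240, np.float64(194.43373493975903)) (263, np.float64(194.68478260869566)) (array([0.50216854, 0.15387474], dtype=float32), np.float32(87.829575), np.float64(0.0010256880470784885))
tip [[0.52952914 0.23338743 0.03      ]]
pad (216.4798206278027, 219.75336322869956) 223.0 ((216.47586059570312, 219.71035766601562), (16.11082458
[... 2389 characters left out ...]
8  68  87  94  92  88  83  97  98  98  98  98  97  97  97  97]
 [ 80  83  81  80  81  79  82  83  88  94  94  86  76  97  97  97  97  98  97  97  97  97]
 [ 80  80  80  79  80  80  82  80  85  97  91  90  75  81  82  82  97  98  97  98  96  97]
 [ 81  81  78  78  79  80  81  80  79  81  82  80  80  81  82  81  81  81  81  81  82  81]
 [ 80  80  78  79  79  79  81  79  80  82  81  81  82  80  81  81  81  82  80  82  81  82]
 [ 36  36  36  35  40  79  79  78  79  82  80  79  78  37  42  81  82  80  80  80  81  81]
 [ 36  36  36  37  37  37  37  37  37  37  38  37  37  36  37  41  81  82  82  82  82  82]
 [ 37  35  37  37  37  37  36  37  38  38  37  37  37  38  37  38  38  43  97  98  96  97]]
```

Request:
{"op": "drive_tool", "data": {"moves": [{"tz": 0.04},{"tz": 0.09,"wz": -6,"ty": -0.02},{"tz": 0.1,"wz": -12,"tx": 0.02,"ty": -0.06},{"tz": 0.1,"wz": -18,"tx": 0.05,"ty": -0.1},{"tz": 0.1,"wz": -24,"tx": 0.08,"ty": -0.14},{"tz": 0.1,"wz": -30,"tx": 0.11,"ty": -0.18},{"tz": 0.1,"wz": -36,"tx": 0.14,"ty": -0.22},{"tz": 0.1,"wz": -42,"tx": 0.17,"ty": -0.26},{"tz": 0.1,"wz": -48,"tx": 0.2,"ty": -0.3},{"tz": 0.1,"wz": -54,"tx": 0.23,"ty": -0.34},{"tz": 0.1,"wz": -60,"tx": 0.26,"ty": -0.38},{"tz": 0.1,"wz": -66,"tx": 0.29,"ty": -0.42},{"tz": 0.1,"wz": -72,"tx": 0.304,"ty": -0.45},{"tz": 0.08,"wz": -72,"tx": 0.304,"ty": -0.47},{"tz": 0.04,"wz": -72,"tx": 0.304,"ty": -0.47},{"tz": 0.0,"wz": -72,"tx": 0.304,"ty": -0.47,"jaw": -0.5},{"tz": -0.04,"wz": -72,"tx": 0.304,"ty": -0.47,"jaw": -0.5},{"tz": -0.08,"wz": -72,"tx": 0.304,"ty": -0.47,"jaw": -0.5},{"tz": -0.12,"wz": -72,"tx": 0.304,"ty": -0.47,"jaw": -0.5},{"tz": -0.12,"wz": -72,"tx": 0.304,"ty": -0.47,"jaw": -0.5}]}}

```text
invalid input
```

Request:
{"op": "drive_tool", "data": {"moves": [{"wx": 0,"wy": 0,"wz": 0,"tx": 0,"ty": 0,"tz": 0.04,"jaw": -1},{"wx": 0,"wy": 0,"wz": -6,"tx": 0,"ty": -0.02,"tz": 0.09,"jaw": -1},{"wx": 0,"wy": 0,"wz": -12,"tx": 0.02,"ty": -0.06,"tz": 0.1,"jaw": -1},{"wx": 0,"wy": 0,"wz": -18,"tx": 0.05,"ty": -0.1,"tz": 0.1,"jaw": -1},{"wx": 0,"wy": 0,"wz": -24,"tx": 0.08,"ty": -0.14,"tz": 0.1,"jaw": -1},{"wx": 0,"wy": 0,"wz": -30,"tx": 0.11,"ty": -0.18,"tz": 0.1,"jaw": -1},{"wx": 0,"wy": 0,"wz": -36,"tx": 0.14,"ty": -0.22,"tz": 0.1,"jaw": -1},{"wx": 0,"wy": 0,"wz": -42,"tx": 0.17,"ty": -0.26,"tz": 0.1,"jaw": -1},{"wx": 0,"wy": 0,"wz": -48,"tx": 0.2,"ty": -0.3,"tz": 0.1,"jaw": -1},{"wx": 0,"wy": 0,"wz": -54,"tx": 0.23,"ty": -0.34,"tz": 0.1,"jaw": -1},{"wx": 0,"wy": 0,"wz": -60,"tx": 0.26,"ty": -0.38,"tz": 0.1,"jaw": -1},{"wx": 0,"wy": 0,"wz": -66,"tx": 0.29,"ty": -0.42,"tz": 0.1,"jaw": -1},{"wx": 0,"wy": 0,"wz": -72,"tx": 0.304,"ty": -0.45,"tz": 0.1,"jaw": -1},{"wx": 0,"wy": 0,"wz": -72,"tx": 0.304,"ty": -0.47,"tz": 0.08,"jaw": -1},{"wx": 0,"wy": 0,"wz": -72,"tx": 0.304,"ty": -0.47,"tz": 0.04,"jaw": -1},{"wx": 0,"wy": 0,"wz": -72,"tx": 0.304,"ty": -0.47,"tz": 0.0,"jaw": -0.5},{"wx": 0,"wy": 0,"wz": -72,"tx": 0.304,"ty": -0.47,"tz": -0.04,"jaw": -0.5},{"wx": 0,"wy": 0,"wz": -72,"tx": 0.304,"ty": -0.47,"tz": -0.08,"jaw": -0.5},{"wx": 0,"wy": 0,"wz": -72,"tx": 0.304,"ty": -0.47,"tz": -0.12,"jaw": -0.5},{"wx": 0,"wy": 0,"wz": -72,"tx": 0.304,"ty": -0.47,"tz": -0.12,"jaw": -0.5}]}}

```text
time_s: 2.6
eef_pos: [0.522, 0.1146, 0.1275]
ee_rot: [-0.002, 0.723, 0.691, -0.003]
ft_force: [-0.9, -0.1, 0.6]
opening: 0.0642
finger_force: 0.0
```

```bash
cat >> h.py <<'E'
def both(f,tw=(190,150,110,90),sw=(200,170,120,110)):
    o=[]
    for n,(x,y,w,h) in(('top',tw),('side',sw)):
        im=snap(n,f+n)[y:y+h,x:x+w]; k=400/w; im=cv2.resize(im,None,fx=k,fy=k,interpolation=cv2.INTER_CUBIC); c=np.zeros((500,400,3),np.uint8); c[:min(500,im.shape[0])]=im[:500]; o.append(c)
    cv2.imwrite('pics/'+f+'.png',np.hstack(o))
E
python3 -c "
from h import *
both('p1',sw=(230,100,150,150))"
```

```text
(no output)
```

View pics/p1.png

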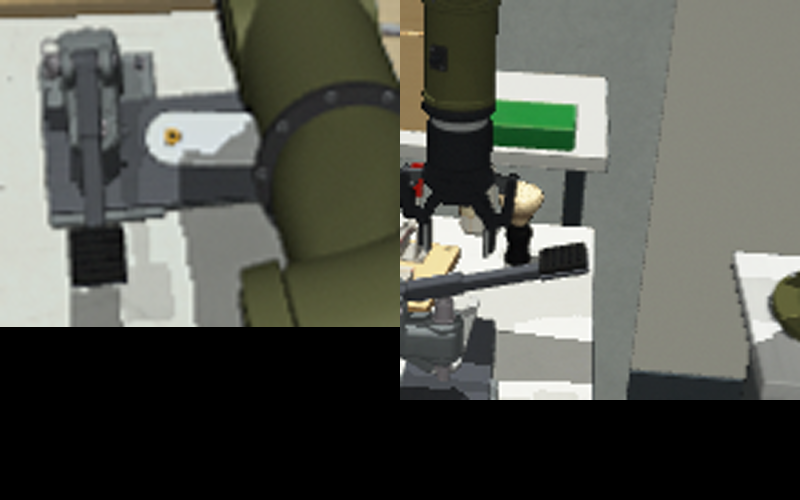

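The top view shows the bush still visible at (172,135) of the crop, and the open fingers straddle the plate line in front of the brush. Next I descend.

Request:
{"op": "drive_tool", "data": {"moves": [{"wx": 0,"wy": 0,"wz": 0,"tx": 0.001,"ty": 0,"tz": -0.03,"jaw": -0.5},{"wx": 0,"wy": 0,"wz": 0,"tx": 0.001,"ty": 0,"tz": -0.06,"jaw": -0.5},{"wx": 0,"wy": 0,"wz": 0,"tx": 0.001,"ty": 0,"tz": -0.078,"jaw": -0.5},{"wx": 0,"wy": 0,"wz": 0,"tx": 0.001,"ty": 0,"tz": -0.084,"jaw": -0.5},{"wx": 0,"wy": 0,"wz": 0,"tx": 0.001,"ty": 0,"tz": -0.084,"jaw": -0.5}]}}

```text
time_s: 3.32
eef_pos: [0.5259, 0.1151, 0.0471]
ee_rot: [0.0, 0.723, 0.691, 0.001]
ft_force: [0.5, -0.2, 0.4]
opening: 0.0644
finger_force: 0.0
```

Request:
{"op": "drive_tool", "data": {"moves": [{"wx": 0,"wy": 0,"wz": 0,"tx": -0.001,"ty": 0,"tz": -0.002,"jaw": -0.5},{"wx": 0,"wy": 0,"wz": 0,"tx": -0.001,"ty": 0,"tz": -0.0035,"jaw": -0.5},{"wx": 0,"wy": 0,"wz": 0,"tx": -0.001,"ty": 0,"tz": -0.0035,"jaw": -0.5}]}}

```text
time_s: 3.7
eef_pos: [0.5242, 0.115, 0.0427]
ee_rot: [0.0, 0.723, 0.691, 0.0]
ft_force: [0.5, -0.5, 0.8]
opening: 0.0642
finger_force: 0.0
```

Request:
{"op": "drive_tool", "data": {"moves": [{"wx": 0,"wy": 0,"wz": 0,"tx": 0,"ty": 0,"tz": 0.001,"jaw": -0.3},{"wx": 0,"wy": 0,"wz": 0,"tx": 0,"ty": 0,"tz": 0.001,"jaw": -0.2},{"wx": 0,"wy": 0,"wz": 0,"tx": 0,"ty": 0,"tz": 0.001,"jaw": 0.2},{"wx": 0,"wy": 0,"wz": 0,"tx": 0,"ty": 0,"tz": 0.001,"jaw": 0.2},{"wx": 0,"wy": 0,"wz": 0,"tx": 0,"ty": 0,"tz": 0.001,"jaw": 0.2}]}}

```text
time_s: 4.32
eef_pos: [0.5242, 0.115, 0.0442]
ee_rot: [0.0, 0.723, 0.691, 0.0]
ft_force: [-2.1, -0.8, 8.4]
opening: 0.0448
finger_force: 59.8
```

Request:
{"op": "drive_tool", "data": {"moves": [{"wx": 0,"wy": 0,"wz": 0,"tx": -0.001,"ty": 0.006,"tz": 0.0005,"jaw": 0.2},{"wx": 0,"wy": 0,"wz": 0,"tx": -0.0025,"ty": 0.014,"tz": 0.0005,"jaw": 0.2},{"wx": 0,"wy": 0,"wz": 0,"tx": -0.004,"ty": 0.022,"tz": 0.0005,"jaw": 0.2},{"wx": 0,"wy": 0,"wz": 0,"tx": -0.006,"ty": 0.03,"tz": 0.0005,"jaw": 0.2},{"wx": 0,"wy": 0,"wz": 0,"tx": -0.008,"ty": 0.038,"tz": 0.0005,"jaw": 0.2},{"wx": 0,"wy": 0,"wz": 0,"tx": -0.01,"ty": 0.046,"tz": 0.0005,"jaw": 0.2},{"wx": 0,"wy": 0,"wz": 0,"tx": -0.0115,"ty": 0.054,"tz": 0.0005,"jaw": 0.2},{"wx": 0,"wy": 0,"wz": 0,"tx": -0.0125,"ty": 0.06,"tz": 0.0005,"jaw": 0.2},{"wx": 0,"wy": 0,"wz": 0,"tx": -0.0125,"ty": 0.0635,"tz": 0.0005,"jaw": 0.2},{"wx": 0,"wy": 0,"wz": 0,"tx": -0.0125,"ty": 0.0635,"tz": 0.0005,"jaw": 0.2},{"wx": 0,"wy": 0,"wz": 0,"tx": -0.0125,"ty": 0.0635,"tz": 0.0005,"jaw": 0.2}]}}

```text
time_s: 5.7
eef_pos: [0.5117, 0.1791, 0.0443]
ee_rot: [0.0, 0.723, 0.691, 0.0]
ft_force: [-0.6, -3.0, 5.3]
opening: 0.0445
finger_force: 62.0
```

```bash
python3 -c "
from h import *
both('p2',sw=(225,205,50,60))
print(env.sense()['eef_pos'],proj('side',[[.5155,.273,.0485],[.5155,.273,.0375]]))
S=cv2.imread('pics/p2side.png');H=cv2.cvtColor(S,cv2.COLOR_BGR2HSV)
m=cv2.inRange(H,(8,100,50),(35,255,255));m[:, :225]=0;m[:,275:]=0;m[:225]=0;m[260:]=0
np.set_printoptions(linewidth=250)
print(m.nonzero())
print(cv2.cvtColor(S,cv2.COLOR_BGR2GRAY)[232:254,234:260])"
```

```text
[0.51165025 0.17904269 0.04424006] [[245.93777565 240.6690833 ]
 [245.88674114 243.71517882]]
(array([243, 243, 244, 244, 244, 244, 245, 245, 245, 245, 245, 246, 246, 246, 246, 246, 247, 247, 247]), array([246, 247, 244, 245, 247, 248, 244, 245, 246, 247, 248, 244, 245, 246, 247, 248, 245, 246, 247]))
[[ 68  68  67  68  68  70  72  72  70  72  71  71  71  70  70  66  62  58  57  79 151 151 150 148 132  48]
 [ 59  60  61  64  64  66  66  67  68  69  70  71  70  71  71  66  58  62  62 127 151 151 148 148 127  51]
 [ 68  68  70  62  56  55  58  60  59  61  63  72  67  59  60  58  64  65 105 152 151 149 148 146  81  51]
 [ 68  68  67  68  71  68  58  59  69  70  70  71  72  71  66  66  68 103 152 153 151 148 149 149  69  51]
 [ 77  66  67  68  69  70  72  67  57  56  60  62  61  60  54  88 151 149 153 151 150 149 147 132  58  50]
 [ 97  98  77  68  68  69  70  69  72  82  76  79  65  64  81  92 150 151 152 152 150 147 146 109  51  50]
 [ 97  98  96  82  68  66  68  77 153 127  91  92  94  90  97 218 239 151 152 150 148 147 144  79  51  51]
 [ 98  98  97  98  96  80  75 154 240 204  88  9
[... 857 characters left out ...]
  89  86  95 104 106 106 109 153 128  60  52  53  52  53]
 [ 36  37  36  38  65 104 105 106 106 107 105 105 106 106 105 104 108 142 143 141 118  96  97  98  98  97]
 [ 36  37  36  38  67 129 141 146 146 144 105 106 108 145 143 106 108 143 142 125  90  55  97  97  97  99]
 [ 36  36  36  37  43 108 132 153 146 146 145 145 145 145 146 145 144 141 129 100  60  51  51  50  55  97]
 [ 49  49  49  49  51  81 116 124 141 143 151 159 161 137 155 146 143 113 109  73  51  51  51  51  50  51]
 [ 49  50  50  50  50  52  67 101 123 126 130 131 131 126 128 124 120 109  76  51  51  51  51  50  52  52]
 [ 49  49  50  50  51  51  51  52  69 102 106 141 126 127  99  84  80  52  51  51  52  51  50  53  52  54]]
```

View pics/p2.png

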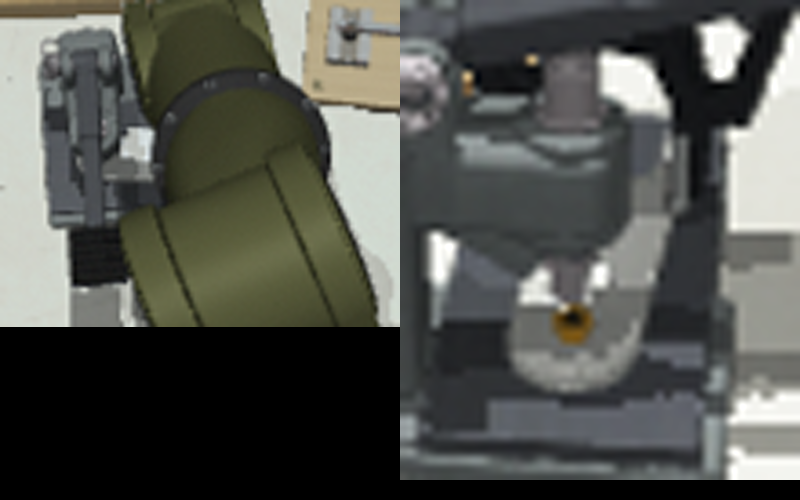

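Side crop: the bush hole (572,320) sits directly below the nose tip, in the same column to within 1 px. The row offset matches the projected geometry, so centring is good to about 1–2 mm. Now I release and lift.

Request:
{"op": "drive_tool", "data": {"moves": [{"wx": 0,"wy": 0,"wz": 0,"tx": 0,"ty": 0,"tz": 0,"jaw": -0.1},{"wx": 0,"wy": 0,"wz": 0,"tx": 0,"ty": 0,"tz": 0,"jaw": -0.3},{"wx": 0,"wy": 0,"wz": 0,"tx": 0,"ty": 0,"tz": 0,"jaw": -0.5},{"wx": 0,"wy": 0,"wz": 0,"tx": 0,"ty": 0,"tz": 0,"jaw": -0.5},{"wx": 0,"wy": 0,"wz": 0,"tx": 0,"ty": 0,"tz": 0.01,"jaw": -0.5},{"wx": 0,"wy": 0,"wz": 0,"tx": 0,"ty": 0,"tz": 0.03,"jaw": -0.5},{"wx": 0,"wy": 0,"wz": 0,"tx": 0,"ty": -0.01,"tz": 0.07,"jaw": -0.5},{"wx": 0,"wy": 0,"wz": 0,"tx": 0,"ty": -0.02,"tz": 0.11,"jaw": -0.5},{"wx": 0,"wy": 0,"wz": 0,"tx": 0,"ty": -0.02,"tz": 0.15,"jaw": -0.5},{"wx": 0,"wy": 0,"wz": 0,"tx": 0,"ty": -0.02,"tz": 0.19,"jaw": -0.2},{"wx": 0,"wy": 0,"wz": 0,"tx": 0,"ty": -0.02,"tz": 0.23,"jaw": 0.5},{"wx": 0,"wy": 0,"wz": 0,"tx": -0.03,"ty": -0.01,"tz": 0.24,"jaw": 1},{"wx": 0,"wy": 0,"wz": 0,"tx": -0.07,"ty": 0.02,"tz": 0.24,"jaw": 1},{"wx": 0,"wy": 0,"wz": 0,"tx": -0.1,"ty": 0.06,"tz": 0.24,"jaw": 1},{"wx": 0,"wy": 0,"wz": 0,"tx": -0.116,"ty": 0.088,"tz": 0.24,"jaw": 1},{"wx": 0,"wy": 0,"wz": 0,"tx": -0.116,"ty": 0.088,"tz": 0.23,"jaw": 1},{"wx": 0,"wy": 0,"wz": 0,"tx": -0.116,"ty": 0.088,"tz": 0.22,"jaw": 1},{"wx": 0,"wy": 0,"wz": 0,"tx": -0.116,"ty": 0.088,"tz": 0.21,"jaw": 1},{"wx": 0,"wy": 0,"wz": 0,"tx": -0.116,"ty": 0.088,"tz": 0.21,"jaw": 1}]}}

```text
time_s: 8.18
eef_pos: [0.3956, 0.2653, 0.253]
ee_rot: [0.0, 0.724, 0.69, -0.001]
ft_force: [-0.4, 0.1, -0.5]
opening: -0.0001
finger_force: 0.0
```

```bash
python3 -c "
from h import *
both('p3',sw=(225,165,90,100))
S=cv2.imread('pics/p3side.png');H=cv2.cvtColor(S,cv2.COLOR_BGR2HSV)
m=cv2.inRange(H,(8,100,50),(35,255,255));m[:, :225]=0;m[:,275:]=0;m[:240]=0;m[260:]=0
np.set_printoptions(linewidth=250)
print(np.argwhere(m).mean(0),m.any() and len(m.nonzero()[0]))
print(cv2.cvtColor(S,cv2.COLOR_BGR2GRAY)[240:250,238:256])"
```

```text
[245.17647059 246.11764706] 17
[[ 97  98 139 223 220 177  88  92  93  94 157 223 224 228 243 242 241 240]
 [ 81  91 193 223 221 178  90  94  92  93 157 223 225 227 226 224 222 219]
 [ 80 104 232 222 223 232 155  97  92 103 201 106 122 226 224 223 221 217]
 [ 79  88 106 107 108 107 109 147  89  83 100 108 122 225 224 221 221 225]
 [ 80  99 106 106 107 107  81  55  13  29  76  98 111 110 108 118 219 182]
 [ 49 111 106 106 108 104  80  72  41  45  77  96 110 109 107 109 146 132]
 [ 56 106 104 103 106 103  82  85  85  86  85 109 109 109 107 111 159  79]
 [ 57 106 104 104 105 106 105  90  89  88  96 104 106 105 109 148 179  65]
 [ 64 101 106 106 107 107 106 104 105 105 107 105 108 144 143 142 118  94]
 [ 67 128 141 145 146 145 107 106 109 144 143 105 109 143 142 134  76  55]]
```

View pics/p3.png

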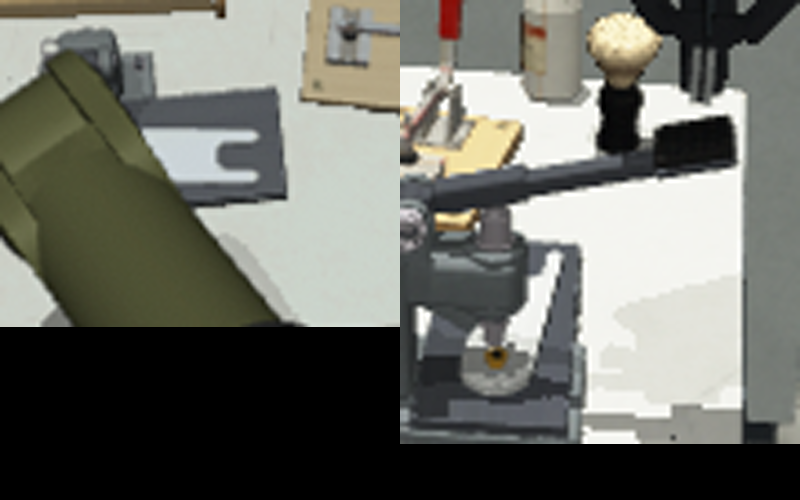

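The bush is still at side-crop (496,357) under the nose and did not shift on release. The closed fingertips at (703,97) are above the paddle (695,135). Next I press.

Request:
{"op": "drive_tool", "data": {"moves": [{"wx": 0,"wy": 0,"wz": 0,"tx": 0,"ty": 0.002,"tz": -0.012,"jaw": 1},{"wx": 0,"wy": 0,"wz": 0,"tx": 0,"ty": 0.002,"tz": -0.02,"jaw": 1},{"wx": 0,"wy": 0,"wz": 0,"tx": -0.001,"ty": 0.002,"tz": -0.027,"jaw": 1},{"wx": 0,"wy": 0,"wz": 0,"tx": -0.002,"ty": 0.002,"tz": -0.034,"jaw": 1},{"wx": 0,"wy": 0,"wz": 0,"tx": -0.004,"ty": 0.002,"tz": -0.041,"jaw": 1},{"wx": 0,"wy": 0,"wz": 0,"tx": -0.006,"ty": 0.002,"tz": -0.048,"jaw": 1},{"wx": 0,"wy": 0,"wz": 0,"tx": -0.007,"ty": 0.002,"tz": -0.055,"jaw": 1},{"wx": 0,"wy": 0,"wz": 0,"tx": -0.008,"ty": 0.002,"tz": -0.062,"jaw": 1},{"wx": 0,"wy": 0,"wz": 0,"tx": -0.009,"ty": 0.002,"tz": -0.069,"jaw": 1},{"wx": 0,"wy": 0,"wz": 0,"tx": -0.01,"ty": 0.002,"tz": -0.074,"jaw": 1},{"wx": 0,"wy": 0,"wz": 0,"tx": -0.01,"ty": 0.002,"tz": -0.074,"jaw": 1}]}}

```text
time_s: 9.65
eef_pos: [0.3866, 0.2683, 0.1802]
ee_rot: [0.0, 0.723, 0.691, 0.001]
ft_force: [1.8, -2.3, 8.7]
opening: -0.0
finger_force: 4.1
```

Request:
{"op": "drive_tool", "data": {"moves": [{"wx": 0,"wy": 0,"wz": 0,"tx": 0,"ty": 0,"tz": -0.004,"jaw": 1},{"wx": 0,"wy": 0,"wz": 0,"tx": 0,"ty": 0,"tz": -0.007,"jaw": 1},{"wx": 0,"wy": 0,"wz": 0,"tx": 0,"ty": 0,"tz": -0.009,"jaw": 1},{"wx": 0,"wy": 0,"wz": 0,"tx": 0,"ty": 0,"tz": -0.009,"jaw": 1}]}}

```text
time_s: 10.15
eef_pos: [0.3863, 0.2683, 0.1718]
ee_rot: [0.0, 0.723, 0.691, 0.001]
ft_force: [-0.7, -3.9, 14.6]
opening: -0.0002
finger_force: 7.6
```

Expected stop is near TCP z 0.172, so I continue in small steps until the force shows the stop.

Request:
{"op": "drive_tool", "data": {"moves": [{"wx": 0,"wy": 0,"wz": 0,"tx": 0,"ty": 0,"tz": -0.002,"jaw": 1},{"wx": 0,"wy": 0,"wz": 0,"tx": 0,"ty": 0,"tz": -0.003,"jaw": 1},{"wx": 0,"wy": 0,"wz": 0,"tx": 0,"ty": 0,"tz": -0.003,"jaw": 1}]}}

```text
time_s: 10.52
eef_pos: [0.3865, 0.2683, 0.1706]
ee_rot: [0.0, 0.723, 0.69, 0.002]
ft_force: [-6.7, -7.0, 37.0]
opening: -0.0003
finger_force: 18.6
```

The force jumped to 37 N with little travel, so the lever is at its stop. I let it up slowly.

Request:
{"op": "drive_tool", "data": {"moves": [{"wx": 0,"wy": 0,"wz": 0,"tx": 0,"ty": 0,"tz": 0,"jaw": 1},{"wx": 0,"wy": 0,"wz": 0,"tx": 0,"ty": 0,"tz": 0.004,"jaw": 1},{"wx": 0,"wy": 0,"wz": 0,"tx": 0.001,"ty": 0,"tz": 0.01,"jaw": 1},{"wx": 0,"wy": 0,"wz": 0,"tx": 0.002,"ty": 0,"tz": 0.017,"jaw": 1},{"wx": 0,"wy": 0,"wz": 0,"tx": 0.003,"ty": 0,"tz": 0.024,"jaw": 1},{"wx": 0,"wy": 0,"wz": 0,"tx": 0.005,"ty": 0,"tz": 0.031,"jaw": 1},{"wx": 0,"wy": 0,"wz": 0,"tx": 0.007,"ty": 0,"tz": 0.038,"jaw": 1},{"wx": 0,"wy": 0,"wz": 0,"tx": 0.008,"ty": 0,"tz": 0.045,"jaw": 1},{"wx": 0,"wy": 0,"wz": 0,"tx": 0.009,"ty": 0,"tz": 0.052,"jaw": 1},{"wx": 0,"wy": 0,"wz": 0,"tx": 0.01,"ty": 0,"tz": 0.059,"jaw": 1},{"wx": 0,"wy": 0,"wz": 0,"tx": 0.01,"ty": 0,"tz": 0.066,"jaw": 1},{"wx": 0,"wy": 0,"wz": 0,"tx": 0.01,"ty": 0,"tz": 0.08,"jaw": 1},{"wx": 0,"wy": 0,"wz": 0,"tx": 0.01,"ty": 0,"tz": 0.11,"jaw": 1},{"wx": 0,"wy": 0,"wz": 0,"tx": 0.01,"ty": 0,"tz": 0.14,"jaw": 1},{"wx": 0,"wy": 0,"wz": 0,"tx": 0.01,"ty": 0,"tz": 0.14,"jaw": 1}]}}

```text
time_s: 12.4
eef_pos: [0.3961, 0.2689, 0.3104]
ee_rot: [0.0, 0.723, 0.691, 0.002]
ft_force: [0.1, -0.2, -0.4]
opening: 0.0001
finger_force: 0.0
```

```bash
python3 -c "
from h import *
both('p4',sw=(225,165,90,100))
S=cv2.imread('pics/p4side.png')
np.set_printoptions(linewidth=250)
print(cv2.cvtColor(S,cv2.COLOR_BGR2GRAY)[240:250,238:256])
d=cv2.absdiff(S,cv2.imread('pics/p3side.png')).max(2);print('pad diff',d[192:206,285:310].max(), (d[192:206,285:310]>60).sum())"
```

```text
[[ 98  97 138 223 221 176  87  93  93  94 156 224 224 228 243 242 241 240]
 [ 80  91 192 223 220 177  89  94  93  92 157 223 225 227 225 223 222 220]
 [ 81 104 232 221 223 231 155 100  93 102 201 106 122 226 225 223 222 216]
 [ 79  87 106 106 105 104 124 240 105 108 109 107 125 235 223 221 221 225]
 [ 80 100 105 103 104 105 105 105  94  90 106 108 110 106 107 118 219 182]
 [ 50 112 107 106 106 104  88  72  40  58  85 108 110 109 107 109 146 131]
 [ 56 106 105 102 106 104  79  39  17  45  76 101 109 109 107 110 150  80]
 [ 56 106 105 104 105 105  89  79  77  85  89 105 106 105 109 148 170  64]
 [ 63 102 106 106 107 107 105  95  95  96 105 104 108 143 142 142 117  94]
 [ 67 128 139 146 147 145 107 106 108 145 144 106 108 142 143 133  76  55]]
pad diff 15 0
```

View pics/p4.png

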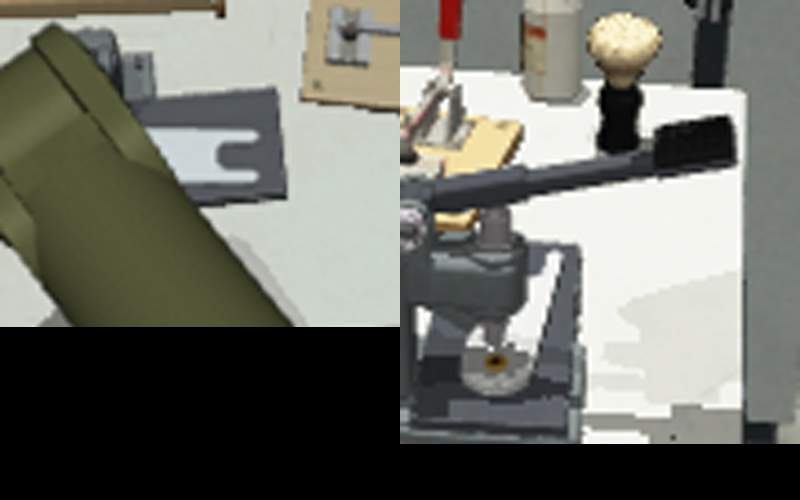

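Side crop: the bush at (496,361) has dropped about 1.4 px, which matches 5 mm. The flange is on the plate, the plate has not moved, and the lever is back up exactly as before. I'm handing in.

```bash
python3 -c "
from h import *
print(env.sign_off())"
```

```text
the job is handed in; nothing more can be done
None
```

I slid the plate until the bush was centred under the nose, pressed the bush home at the lever's stop, let the lever come fully back up and handed the job in at about 12.5 s; the brush, bottle and gauge were never touched, and sign-off returned no verdict.

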